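# Set out the pit yard on the model railway

### The arm

A 7-joint arm with a two-finger parallel gripper is mounted at the origin on the work surface. World frame = base frame: x ahead of the robot, y to its left, z up, the work surface at z = 0. Lengths are in m, angles in rad, forces in N, time in s.
With the tool pointing down it reaches from about 0.35 to 0.775 m from the base axis. Payload 3.1 kg.
Tool frame: the origin (TCP) lies at the very end of the fingers, on their centre line; the grasp point (between the pads) lies 19 mm behind it (env.grip_depth is the z of the grasp point in the tool frame, in m); z points along the fingers, y is the direction in which the jaws open and shut (so a half turn about z gives the same grasp; the last joint's range is limited). The gripper opens to 85 mm and grips with 20 to 120 N. Pads are 22 mm wide; open, the fingers measure 114 mm over their backs; the gripper's body (76 mm by 85 mm) begins 54 mm behind the grasp point. The pads swing forward as they close: fully open they stand 13 mm farther back than shut.
Start: joints at [1.272, 0.311, 0.014, 1.512, -0.004, 1.319, -0.027], TCP at [0.14, -0.532, 0.231] pointing down, gripper open.
Joint ranges: [-2.7, 2.7], [-0.3, 1.91], [-1.27, 1.3], [0.12, 2.57], [-1.44, 4.58], [0.2, 2.03], [-3.05, 3.05]. Speed limits (rad/s): [2.79, 2.79, 3.14, 3.14, 3.14, 3.14, 3.14].

### API

Orientations are given as [roll, pitch, yaw] about the fixed x, y, z axes, in that order (R = Rz(yaw) Ry(pitch) Rx(roll)).
In Python, from rig import env gives the robot as it stands.
- The arm moves only by the tool move_arm, never from a script. Its argument "targets" is a list of rows, each a list of 7 numbers: the shift along the tool's x, y, z in m, then the turn, a rotation vector about the tool's x, y, z in degrees, then the closure, from 0 (fully open) to 1 (shut). A call has 1 to 20 rows; each row shifts and turns the commanded pose from where the row before left it, along the tool's axes as they then stand; what a row does not reach is not made up. A row lasts 1/12 s, in which the tool goes at most 41.7 mm and 7.16 degrees, less where a joint would pass 70% of its speed; a pose out of reach is approached as far as the arm can. A call is refused whole if a number of a shift passes 0.0417 or a number of a turn 7.16, either way. A call with a gripper value outside its range is refused whole. The fingers move at their own pace and stop on an object; "squeeze" is the grip in N (left out, the last holds). Time passes only in rows, so rows that do not move let the fingers close. It gives the time, the measured TCP pose, the force and the opening at its end, in the units of the state.
- env.read_state(): the state, without advancing time (a new reading comes with each control period).
- env.grab_frame(name): name is "scene" or "side" or "wrist"; returns a dict with "frame" (480x640x3 uint8, red, green, blue), "depth" (480x640 float32, m along the optical axis (not along the pixel's ray), 0 where there is no reading), "fov_y" (degrees; the focal length in pixels is half the picture's height over the tangent of half this angle, whatever the lens; pixels are square), "cx", "cy" (the principal point, pixels), "R" (3x3) and "t" (3): a world point X has camera coordinates R X + t; the wrist camera has in their place "mount" (4x4, takes a point from camera to tool coordinates, whose origin is the TCP and whose axes are the flange's). Camera axes: x right, y down, z forward; pixel columns grow to the right and rows downward; lengths in m; the calibration is good to about 2 mm. A picture is of the moment at which its call begins: read the wrist's pose just before it.
- env.finish_job(): hands the job in, once; it reports no verdict.
The state is a dict: "time": time; "joint_pos": joint angles; "qd": joint speeds; "joint_torque": joint torques, N m; "position": TCP position; "tool_rot": TCP orientation; "ft_force": force on the tool from outside, world axes, zero at the start; "wrist_torque": the same for the moment, N m; "opening": opening from 0.0 (shut) to 1.0 (fully open).
Only numpy, scipy, OpenCV 4.12 (cv2) and the standard library are available. Lean on these libraries where they do the work, as an engineer would, in place of code of your own. Each camera call takes 0.05 s, during which the arm holds its last target. There are 200 camera calls.

### The job

Set out the colliery yard beside the siding: stand the chimney on the footing nearest the buffer stop, the engine house on the middle footing (between the other two) with its long walls along the footing's long sides, and the square brick tower on the footing farthest from the buffer stop, with the water tank right way up on top of the tower. Everything should stand upright and centred on what carries it. Leave the wagon on the siding and the paint jar where they are.

Things in the scene. Friction and masses are not known exactly. Their poses are not given: they have to be found in the camera images.
- engine_house: loose brick model engine house with a dark pitched roof, rectangular: 52 (x) x 80 (y) mm, walls 45 mm high, ridge along its y at 66 mm (the roof overhangs only the 52 mm gable ends, by 2 mm); solid, about 120 g; origin at the centre of its underside, z up; grip it by the long walls, across its x (52 mm)
- chimney: loose brick model chimney, 110 mm tall: square foot 42 x 42 x 28 mm high, then a straight round shaft of 22 mm diameter up to 104 mm, then a 26 mm cap ring 6 mm high; about 100 g; origin at the centre of its underside, z up; grip it by the shaft
- tower: loose square brick model tower, 48 x 48 mm and 60 mm tall, straight sides square to its x and y, flat wooden deck flush on top, on which the tank stands (the tank overhangs it); about 120 g; origin at the centre of its underside, z up
- tank: loose round grey steel-look model water tank, a low drum of 58 mm diameter (59 over its two bands), 34 mm tall, plain flat bottom, a small square hatch 3 mm high on its top; about 80 g; origin at the centre of its underside, z up
- footing_a: fixed flat grey footing, 80 (x) x 104 (y) x 4 mm thick, origin at the centre of its underside (on the bench), long sides along its y; one of three identical ones in a row along the siding, about 130 mm centre to centre; which of the three names is at which place in the row changes from start to start
- footing_b: fixed flat grey footing, 80 (x) x 104 (y) x 4 mm thick, origin at the centre of its underside (on the bench), long sides along its y; one of three identical ones in a row along the siding, about 130 mm centre to centre; which of the three names is at which place in the row changes from start to start
- footing_c: fixed flat grey footing, 80 (x) x 104 (y) x 4 mm thick, origin at the centre of its underside (on the bench), long sides along its y; one of three identical ones in a row along the siding, about 130 mm centre to centre; which of the three names is at which place in the row changes from start to start
- buffer_stop: fixed wooden buffer stop: two posts and a cross-beam 50 mm wide, 39 mm tall, on the rails at one end of the siding (cork strip with rails, parallel to the row of footings, 120 mm beyond it); a brick tunnel portal 86 mm tall is at the other end; the ends swap. Origin at bench height under the beam, about 140, 240 and 355 mm from the three footings' centres
- wagon: loose dark open goods wagon standing on the rails of the siding, to be left alone; 30 (x) x 76 (y) x 34 mm tall, origin at the centre of its underside, on the rails 10 mm above the bench
- jar: loose small paint jar standing on the bench at the left of the work, to be left alone; 36 mm diameter, 45 mm tall, origin at the centre of its underside
Things that resemble listed ones, but are neither listed nor needed, are in the scene too. Leave any green look-alike of the engine_house alone. Leave any turquoise look-alike of the tank alone.

How it is judged:
At the end, for the whole second after the job is handed in: Chimney on the footing nearest the buffer stop, house on the middle one, tower on the farthest, each within 12 mm of its centre; house in line with the footing within 0.17 rad; tank right way up on the tower within 10 mm of its axis; all upright within 0.08 rad and at rest (((horizontal distance between chimney and footing_a below 0.012 m and z of chimney in the frame of footing_a between 0.001 and 0.008 m and horizontal distance between footing_a and buffer_stop below 0.19 m) or (horizontal distance between chimney and footing_b below 0.012 m and z of chimney in the frame of footing_b between 0.001 and 0.008 m and horizontal distance between footing_b and buffer_stop below 0.19 m) or (horizontal distance between chimney and footing_c below 0.012 m and z of chimney in the frame of footing_c between 0.001 and 0.008 m and horizontal distance between footing_c and buffer_stop below 0.19 m)) and ((horizontal distance between engine_house and footing_a below 0.012 m and z of engine_house in the frame of footing_a between 0.001 and 0.008 m and horizontal distance between footing_a and buffer_stop between 0.19 and 0.297 m and angle between the y axis of engine_house and the y axis of footing_a, either way round below 0.17 rad) or (horizontal distance between engine_house and footing_b below 0.012 m and z of engine_house in the frame of footing_b between 0.001 and 0.008 m and horizontal distance between footing_b and buffer_stop between 0.19 and 0.297 m and angle between the y axis of engine_house and the y axis of footing_b, either way round below 0.17 rad) or (horizontal distance between engine_house and footing_c below 0.012 m and z of engine_house in the frame of footing_c between 0.001 and 0.008 m and horizontal distance between footing_c and buffer_stop between 0.19 and 0.297 m and angle between the y axis of engine_house and the y axis of footing_c, either way round below 0.17 rad)) and ((horizontal distance between tower and footing_a below 0.012 m and z of tower in the frame of footing_a between 0.001 and 0.008 m and horizontal distance between footing_a and buffer_stop above 0.297 m) or (horizontal distance between tower and footing_b below 0.012 m and z of tower in the frame of footing_b between 0.001 and 0.008 m and horizontal distance between footing_b and buffer_stop above 0.297 m) or (horizontal distance between tower and footing_c below 0.012 m and z of tower in the frame of footing_c between 0.001 and 0.008 m and horizontal distance between footing_c and buffer_stop above 0.297 m)) and horizontal distance between tank and tower below 0.01 m and z of tank in the frame of tower between 0.057 and 0.064 m and angle between each of engine_house, chimney, tower, tank's own z axis and vertical below 0.08 rad and linear speed of each of engine_house, chimney, tower, tank below 0.02 m/s); the robot touches nothing.
It fails at once if the wagon is moved by more than 20 mm (distance of wagon from where it was at the start of the episode above 0.02 m).
It fails at once if the paint jar is moved by more than 20 mm (distance of jar from where it was at the start of the episode above 0.02 m).
It also fails if it takes over 96 s, if anything falls off the work surface, if the arm or the gripper's body presses on something with over 40 N, if the wrist force passes 120 N, or if a joint passes its speed limit or range.

## Working session

There is one attempt and no reset: what is moved stays moved. The work goes in short steps, Python scripts to look and compute and a tool call to move; the robot and the scene stay as the last step left them, time stands still between calls to the robot, and variables do not carry over. Pictures are saved under pics/ and viewed, about 12 in all and at most 16, crops included, and the job is handed in when it is done.

Besides the shell and the picture viewer there is one more tool, called by a JSON object that holds its "op" and its "data". move_arm: Moves the arm, as the interface text tells. Its arguments: {"type":"object","properties":{"targets":{"type":"array"},"squeeze":{"type":"number"}},"required":["targets"]}

```bash
mkdir -p pics
cat > h.py <<'E'
import numpy as np, cv2, pickle
from rig import env
def grab(n):
    s=env.read_state(); f=env.grab_frame(n); f['state']=s
    pickle.dump(f,open(f'{n}.pkl','wb')); return f
def save(f,name,crop=None,scale=1):
    im=f['frame'][:,:,::-1]
    if crop: u0,v0,u1,v1=crop; im=im[v0:v1,u0:u1]
    cv2.imwrite('pics/'+name,cv2.resize(im,None,fx=scale,fy=scale,interpolation=cv2.INTER_CUBIC))
def pts(f):
    h,w=f['depth'].shape; F=h/2/np.tan(np.radians(f['fov_y'])/2)
    v,u=np.mgrid[:h,:w]; d=f['depth'].astype(float)
    c=np.stack([(u-f['cx'])/F*d,(v-f['cy'])/F*d,d],-1)
    if 'R' in f: return (c-np.array(f['t']))@np.array(f['R'])
    from scipy.spatial.transform import Rotation as Ro
    M=np.array(f['mount']); p=c@M[:3,:3].T+M[:3,3]; s=f['state']
    return p@Ro.from_euler('xyz',s['tool_rot']).as_matrix().T+np.array(s['position'])
E
python3 - <<'E'
from h import *
for n in('scene','side'):
    f=grab(n); save(f,n+'0.png'); print(n,f['fov_y'],f['cx'],f['cy'],np.round(f['R'],3).tolist(),np.round(f['t'],3))
s=env.read_state();print(s)
E
```

```text
scene 42.516060862005986 328.125705766422 239.5539441800047 [[-0.213, 0.977, -0.006], [0.686, 0.145, -0.713], [-0.695, -0.156, -0.701]] [ 0.1   -0.352  1.634]
side 44.84972607060583 323.92068607302684 238.51736318184328 [[0.996, -0.084, 0.005], [-0.059, -0.734, -0.677], [0.06, 0.674, -0.736]] [-0.542  0.066  1.112]
{'time': 0.1, 'joint_pos': array([ 1.27230092,  0.31166763,  0.01400582,  1.51290379, -0.00442309,
        1.31920767, -0.02722126]), 'qd': array([-0.00172807, -0.00284984, -0.00032776, -0.00293678,  0.00073191,
       -0.00113962,  0.00115739]), 'joint_torque': array([ 3.15174566e-04, -3.80856550e+01,  1.46218501e-01, -2.31242591e+01,
        1.21716131e-02,  8.08769139e-03, -2.15916936e-05]), 'position': array([ 0.1395371 , -0.53132287,  0.23031483]), 'tool_rot': array([-3.13943840e+00,  7.19048533e-05,  2.56832723e-01]), 'ft_force': array([-1.00602297, -0.73693818, -0.63313479]), 'wrist_torque': array([ 0.02608186, -0.01625271, -0.00381415]), 'opening': 1.005089193830703}
```

View pics/scene0.png

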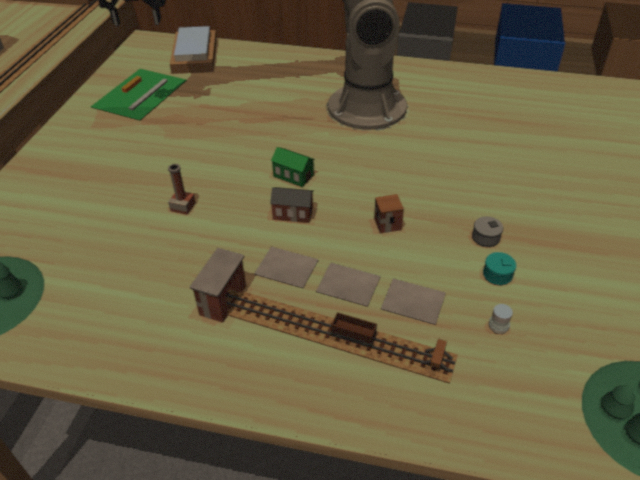

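View pics/side0.png

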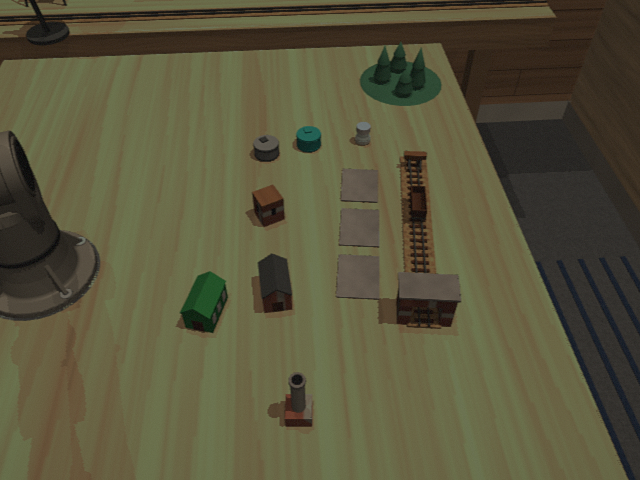

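The scene camera shows the buffer stop at (440,350) and the footings at (415,300) near, (349,284) middle and (288,266) far. The house is at (292,205), tower (389,213), tank (487,231) and chimney (180,190). The side view agrees. Next I measure by depth.

Run:
```python
from h import *
fs={n:pickle.load(open(n+'.pkl','rb')) for n in('scene','side')}
P={n:pts(f) for n,f in fs.items()}
for n in P:
    p=P[n]; X=p.reshape(-1,3); m=(abs(X[:,2])<.01)&(X[:,0]>.3)&(X[:,0]<.8)&(abs(X[:,1])<.4)
    print(n,'bench z',np.median(X[m,2]))
roi={'scene':{'house':(268,185,318,225),'chim':(160,160,200,218),'tower':(370,190,410,236),'tank':(468,212,508,250),'fn':(380,276,450,326),'fm':(315,260,384,306),'ff':(254,245,322,288),'green':(268,145,318,188),'jar':(487,302,516,335)},
'side':{'house':(250,248,298,316),'chim':(278,366,320,430),'tower':(246,182,290,228),'tank':(248,130,284,164),'fn':(336,164,384,206),'fm':(336,205,384,250),'ff':(332,252,386,302),'green':(176,266,232,336),'jar':(350,118,374,148)}}
for k in roi['scene']:
    al=[]
    for n in P:
        u0,v0,u1,v1=roi[n][k]; p=P[n][v0:v1,u0:u1].reshape(-1,3); c=fs[n]['frame'][v0:v1,u0:u1].reshape(-1,3).astype(float)
        if k[0]=='f' :
            sat=c.max(1)-c.min(1); q=p[(abs(p[:,2]-.004)<.008)&(sat<.3*c.max(1))]
        else:
            q=p[p[:,2]>.012]; t=np.percentile(q[:,2],97)
            lo={'tower':.05,'tank':.028,'chim':.1,'house':.040,'green':.04,'jar':.038}[k]; q=q[q[:,2]>lo]
        al.append(q)
        r=cv2.minAreaRect((q[:,:2]*1000).astype(np.float32)); print(k,n,len(q),'rect',np.round(r[0],1),np.round(r[1],1),round(r[2],1),'mean',np.round(q.mean(0)*1000,1),'zmax',round(q[:,2].max()*1000,1))
```

```text
scene bench z 0.0011415522527463105
side bench z -0.00011224021843264995
house scene 784 rect [911.9  36.3] [1029.6   90.7] 14.4 mean [464.5 -79.3  60.4] zmax 896.5
house side 1263 rect [ 470.1 -393.3] [ 54.6 706.4] 4.4 mean [446.8 -98.1  65.2] zmax 865.6
chim scene 119 rect [928.9 -55.9] [1078.5   25. ] 30.7 mean [ 549.  -282.5  168.2] zmax 896.5
chim side 264 rect [ 470.9 -529.4] [434.7  24.7] 88.4 mean [ 476.1 -348.7  146.6] zmax 865.6
tower scene 491 rect [902.2 177.9] [994.1  58.8] 6.9 mean [465.2 124.7  78.4] zmax 896.5
tower side 498 rect [ 471.4 -297. ] [ 59.4 898.1] 4.5 mean [439.1 106.   68.5] zmax 865.6
tank scene 507 rect [900.4 255.8] [  58.5 1000.3] 81.2 mean [454.1 325.4  46.8] zmax 896.5
tank side 368 rect [ 442.7 -196.5] [  57.4 1101.6] 0.6 mean [437.  312.3  40.5] zmax 865.6
fn scene 1806 rect [637.1 188. ] [128.1  83.4] 81.1 mean [640.7 200.3   4.7] zmax 9.5
fn side 1182 rect [639.  200.5] [118.1  79.9] 81.6 mean [638.9 196.2   3.9] zmax 9.4
fm scene 1687 rect [623.4  71.2] [163.7  84.6] 80.5 mean [624.5  73.4   4.7] zmax 10.0
fm side 1468 rect [623.8  72.6] [112.1  81.4] 81.8 mean [622.8  68.4   3.7] zmax 9.5
ff scene 1555 rect [607.2 -39.8] [140.   84.4] 81.3 mean [606.5 -53.9   4.6] zmax 9.9
ff side 1818 rect [604.8 -57.7] [118.   80.9] 81.9 mean [603.9 -59.    3.6] zmax 9.8
green scene 692 rect [848.3  19. ] [1160.9   97. ] 14.2 mean [ 344.  -110.4   63.2] zmax 896.5
green side 1374 rect [ 373.8 -412.4] [ 86.  695.2] 10.1 mean [ 325.5 -129.9   66. ] zmax 865.6
jar scene 268 rect [1021.4  277.3] [ 31.9 767.3] 77.3 mean [679.4 354.9  57.9] zmax 896.5
jar side 124 rect [ 579.8 -189.1] [1134.2   30.6] 81.1 mean [662.7 342.9  51.1] zmax 865.6
```

```bash
cat > m.py <<'E'
from h import *
LO={'tower':(.054,.066),'tank':(.030,.0355),'chim':(.1,.115),'house':(.02,.07),'green':(.02,.07),'jar':(.038,.05)}
roi={'scene':{'house':(268,185,318,225),'chim':(160,160,200,218),'tower':(370,190,410,236),'tank':(468,212,508,250),'fn':(380,276,450,326),'fm':(315,260,384,306),'ff':(254,245,322,288),'green':(268,145,318,188),'jar':(487,302,516,335)},
'side':{'house':(250,248,298,316),'chim':(278,366,320,430),'tower':(246,182,290,228),'tank':(248,130,284,164),'fn':(336,164,384,206),'fm':(336,205,384,250),'ff':(332,252,386,302),'green':(176,266,232,336),'jar':(350,118,374,148)}}
E
python3 - <<'E'
from m import *
fs={n:pickle.load(open(n+'.pkl','rb')) for n in('scene','side')}
P={n:pts(f) for n,f in fs.items()}
for k in roi['scene']:
    for n in P:
        u0,v0,u1,v1=roi[n][k]; p=P[n][v0:v1,u0:u1]; ok=fs[n]['depth'][v0:v1,u0:u1]>0; c=fs[n]['frame'][v0:v1,u0:u1].astype(float)
        if k[0]=='f':
            sat=(c.max(2)-c.min(2))/c.max(2); mk=(ok&(abs(p[...,2]-.004)<.01)&(sat<.33)).astype(np.uint8)
            mk=cv2.morphologyEx(mk,cv2.MORPH_OPEN,np.ones((5,5),np.uint8))
        else:
            z=p[...,2]; mk=(ok&(z>LO[k][0])&(z<LO[k][1])).astype(np.uint8)
        l,L,st,_=cv2.connectedComponentsWithStats(mk); i=1+np.argmax(st[1:,4]); q=p[L==i]
        r=cv2.minAreaRect((q[:,:2]*1000).astype(np.float32)); print(k,n,len(q),'rect',np.round(r[0],1),np.round(r[1],1),round(r[2],1),'mean',np.round(q.mean(0)*1000,1))
E
```

```text
house scene 1071 rect [447.3 -82.4] [61.3 85.1] 2.8 mean [462.5 -79.7  48.9]
house side 1454 rect [446.4 -85.2] [54.6 88.3] 4.4 mean [446.9 -95.7  52.5]
chim scene 110 rect [ 477.2 -323.4] [28.  24.3] 42.7 mean [ 479.4 -322.6  108.6]
chim side 251 rect [ 475.9 -326.6] [24.5 26. ] 32.2 mean [ 476.1 -328.   109.3]
tower scene 430 rect [439.4 122.2] [53.8 50. ] 26.1 mean [442.1 122.7  60.4]
tower side 450 rect [438.6 120.5] [50.  53.7] 23.4 mean [438.7 117.8  59.4]
tank scene 265 rect [439.4 326.4] [58.8 58.1] 36.2 mean [443.5 325.6  33.7]
tank side 270 rect [435.9 323.9] [61.6 56.8] 77.1 mean [436.6 321.7  33.4]
fn scene 1838 rect [636.7 200.2] [105.3  90. ] 81.1 mean [640.7 200.    4.7]
fn side 1196 rect [639.1 201.1] [117.   79.9] 81.6 mean [638.8 196.7   3.9]
fm scene 1730 rect [621.5  72.1] [107.6  90. ] 81.4 mean [624.4  73.5   4.6]
fm side 1531 rect [619.9  74.4] [114.6  89.5] 81.5 mean [622.3  69.2   3.6]
ff scene 1576 rect [604.5 -56.6] [108.8  85. ] 82.6 mean [606.1 -54.9   4.5]
ff side 1827 rect [604.9 -55.2] [113.3  81. ] 81.6 mean [604.1 -59.2   3.6]
green scene 971 rect [ 323.3 -114.5] [86.6 59.9] 74.8 mean [ 336.3 -111.8   47.9]
green side 1688 rect [ 320.8 -116.7] [86.4 56.2] 72.9 mean [ 324.  -125.9   50.9]
jar scene 263 rect [666.9 357.9] [33.  34.3] 39.6 mean [668.5 357.1  45.2]
jar side 123 rect [664.5 352.4] [31.8 33.4] 4.6 mean [664.2 351.8  44.5]
```

```bash
cat > go.py <<'E'
import sys
from rig import env
import numpy as np
from scipy.spatial.transform import Rotation as Ro
def go(x,y,z,psi):
    s=env.read_state(); p=np.array(s['position']); e=np.degrees(s['tool_rot'])
    d=np.array([x,y,z])/1000-p
    w=(Ro.from_euler('xyz',[180,0,psi],degrees=True).as_matrix().T@d)*1000
    r=(Ro.from_euler('xyz',s['tool_rot']).inv()*Ro.from_euler('xyz',[180,0,psi],degrees=True)).as_rotvec(degrees=True)
    print('t',round(s['time'],2),'at',np.round(p*1000,1),'rpy',np.round(e,2),'open',round(s['opening'],3),'F',np.round(s['ft_force'],1))
    print('turn',np.round(r,2),'then shift mm',np.round(w,1),'len',round(np.linalg.norm(w),1))
if __name__=='__main__': go(*map(float,sys.argv[1:5]))
E
python3 go.py 476.5 -325.5 231 56
```

```text
t 0.1 at [ 139.5 -531.3  230.3] rpy [-179.88    0.     14.72] open 1.005 F [-1.  -0.7 -0.6]
turn [-1.200e-01 -4.000e-02 -4.128e+01] then shift mm [359.1 164.3  -0.7] len 394.9
```

{"op": "move_arm", "data": {"targets": [[0,0,0,0,0,-6.88,0],[0,0,0,0,0,-6.88,0],[0,0,0,0,0,-6.88,0],[0,0,0,0,0,-6.88,0],[0,0,0,0,0,-6.88,0],[0,0,0,0,0,-6.88,0],[0.0276,0.0126,0,0,0,0,0],[0.0276,0.0126,0,0,0,0,0],[0.0276,0.0126,0,0,0,0,0],[0.0276,0.0126,0,0,0,0,0],[0.0276,0.0126,0,0,0,0,0],[0.0276,0.0126,0,0,0,0,0],[0.0276,0.0126,0,0,0,0,0],[0.0276,0.0126,0,0,0,0,0],[0.0276,0.0126,0,0,0,0,0],[0.0276,0.0126,0,0,0,0,0],[0.0276,0.0126,0,0,0,0,0],[0.0276,0.0126,0,0,0,0,0],[0.0276,0.0126,0,0,0,0,0],[0,0,0,0,0,0,0]]}}

```text
time: 1.77
position: [0.4824, -0.3187, 0.2306]
tool_rot: [3.141, -0.007, 0.989]
ft_force: [0.4, 1.6, -0.0]
opening: 0.999
```

```bash
python3 go.py 476.5 -325.5 51 56
python3 - <<'E'
from h import *
f=grab('wrist'); save(f,'w1.png')
p=pts(f); d=f['depth']
m=((d>0)&(p[...,2]>.1)&(p[...,2]<.115)&(abs(p[...,0]-.4765)<.05)&(abs(p[...,1]+.325)<.05))
q=p[m]; print(len(q),q.mean(0) if len(q) else '', q.min(0),q.max(0))
E
```

```text
t 1.77 at [ 482.4 -318.7  230.6] rpy [179.99  -0.42  56.66] open 0.999 F [ 0.4  1.6 -0. ]
turn [ 0.01 -0.42  0.66] then shift mm [ -8.9  -1.1 179.6] len 179.8
763 [ 0.47743434 -0.3258761   0.11003982] [ 0.46449579 -0.33905847  0.10391822] [ 0.49002146 -0.31369178  0.11242679]
```

{"op": "move_arm", "data": {"targets": [[0,0,0.02,0,0,0,0],[0,0,0.02,0,0,0,0],[0,0,0.02,0,0,0,0],[0,0,0,0,0,0,0],[0,0,0,0,0,0,0],[0,0,0,0,0,0,0]]}}

```text
time: 2.32
position: [0.4761, -0.3271, 0.1722]
tool_rot: [3.14, 0.0, 0.976]
ft_force: [0.1, 0.1, 0.6]
opening: 1.0
```

```bash
python3 go.py 477 -326 51 56
```

```text
t 2.32 at [ 476.1 -327.1  172.2] rpy [1.7993e+02 2.0000e-02 5.5930e+01] open 1.0 F [0.1 0.1 0.6]
turn [ 0.07  0.02 -0.07] then shift mm [  1.4   0.2 121.2] len 121.3
```

{"op": "move_arm", "data": {"targets": [[0,0,0.015,0,0,0,0],[0.001,0,0.015,0,0,0,0],[0,0,0.015,0,0,0,0],[0,0,0.015,0,0,0,0],[0,0,0.015,0,0,0,0],[0,0,0.015,0,0,0,0],[0,0,0.015,0,0,0,0],[0,0,0.015,0,0,0,0],[0,0,0,0,0,0,0],[0,0,0,0,0,0,0],[0,0,0,0,0,0,1],[0,0,0,0,0,0,1],[0,0,0,0,0,0,1],[0,0,0,0,0,0,1],[0,0,0,0,0,0,1],[0,0,0,0,0,0,1],[0,0,0,0,0,0,1],[0,0,0,0,0,0,1],[0,0,0,0,0,0,1],[0,0,0,0,0,0,1]], "squeeze": 40}}

```text
time: 3.98
position: [0.477, -0.3255, 0.0518]
tool_rot: [3.141, 0.0, 0.977]
ft_force: [0.0, 0.2, 4.4]
opening: 0.243
```

{"op": "move_arm", "data": {"targets": [[0,0,0,0,0,0,1],[0,0,0,0,0,0,1],[0,0,-0.01,0,0,0,1],[0,0,-0.02,0,0,0,1],[0,0,-0.02,0,0,0,1],[0,0,-0.02,0,0,0,1],[0,0,-0.02,0,0,0,1],[0,0,-0.01,0,0,0,1],[0,0,0,0,0,0,1],[0,0,0,0,0,0,1]]}}

```text
time: 4.82
position: [0.4765, -0.3252, 0.1509]
tool_rot: [-3.141, 0.0, 0.977]
ft_force: [-0.2, -0.5, -1.6]
opening: 0.244
```

```bash
python3 go.py 638 200.5 155 82
```

```text
t 4.82 at [ 476.5 -325.2  150.9] rpy [-1.7998e+02  1.0000e-02  5.6000e+01] open 0.244 F [-0.2 -0.5 -1.6]
turn [-2.0e-02  0.0e+00 -2.6e+01] then shift mm [543.   86.8  -4.1] len 549.9
```

{"op": "move_arm", "data": {"targets": [[0,0,0,0,0,-5.2,1],[0,0,0,0,0,-5.2,1],[0,0,0,0,0,-5.2,1],[0,0,0,0,0,-5.2,1],[0,0,0,0,0,-5.2,1],[0.014,0.0022,0,0,0,0,1],[0.028,0.0045,0,0,0,0,1],[0.028,0.0045,0,0,0,0,1],[0.028,0.0045,0,0,0,0,1],[0.028,0.0045,0,0,0,0,1],[0.028,0.0045,0,0,0,0,1],[0.028,0.0045,0,0,0,0,1],[0.028,0.0045,0,0,0,0,1],[0.028,0.0045,0,0,0,0,1],[0.028,0.0045,0,0,0,0,1],[0.028,0.0045,0,0,0,0,1],[0.028,0.0045,0,0,0,0,1],[0.028,0.0045,0,0,0,0,1],[0.028,0.0045,0,0,0,0,1],[0.028,0.0045,0,0,0,0,1]]}}

```text
time: 6.48
position: [0.5965, 0.0703, 0.1497]
tool_rot: [-3.138, 0.0, 1.43]
ft_force: [-0.2, -0.5, -0.7]
opening: 0.246
```

{"op": "move_arm", "data": {"targets": [[0.028,0.0045,0,0,0,0,1],[0.028,0.0045,0,0,0,0,1],[0.028,0.0045,0,0,0,0,1],[0.028,0.0045,0,0,0,0,1],[0.0125,0.002,0,0,0,0,1],[0.0125,0.0016,0,0,0,0,1],[0,0,0,0,0,0,1],[0,0,0,0,0,0,1],[0,0,0,0,0,0,1],[0,0,0,0,0,0,1]]}}

```text
time: 7.32
position: [0.6386, 0.1974, 0.1513]
tool_rot: [3.141, 0.002, 1.428]
ft_force: [0.8, -0.7, -1.7]
opening: 0.247
```

```bash
python3 go.py 638 200.5 56 82
python3 - <<'E'
from h import *
f=grab('wrist'); save(f,'w2.png')
s=grab('side'); save(s,'s2.png',(230,60,490,260),3)
E
```

```text
t 7.32 at [638.6 197.4 151.3] rpy [1.7998e+02 1.2000e-01 8.1790e+01] open 0.247 F [ 0.8 -0.7 -1.7]
turn [ 0.02  0.12 -0.21] then shift mm [ 2.9 -1.1 95.3] len 95.3
```

View pics/w2.png

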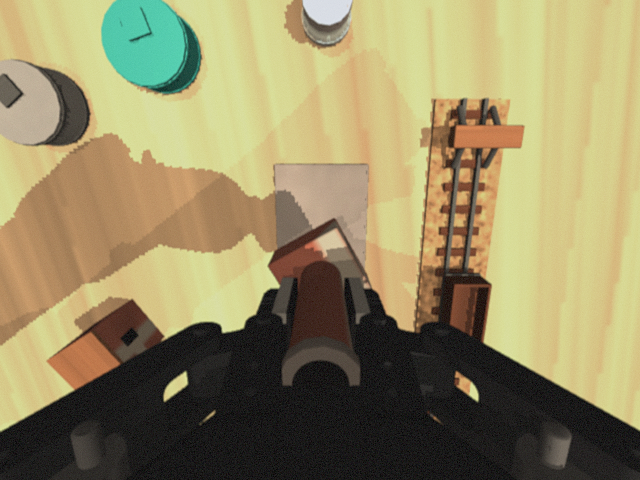

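View pics/s2.png

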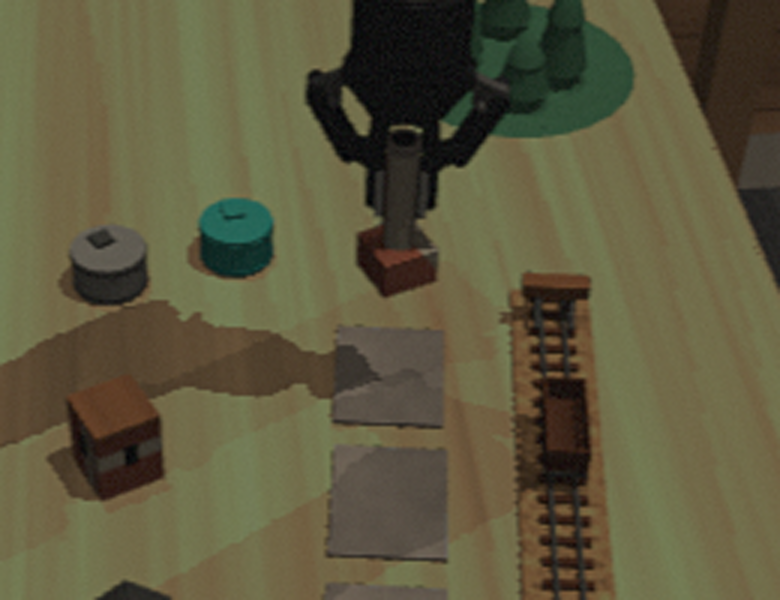

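Wrist view: the chimney is upright in the jaws, with the near footing under it (footing top corners at (275,165) and (368,165)). The side view also shows it hanging straight. Lowering it now.

{"op": "move_arm", "data": {"targets": [[0.001,0,0.015,0,0,0,1],[0.001,-0.001,0.015,0,0,0,1],[0,0,0.015,0,0,0,1],[0,0,0.015,0,0,0,1],[0,0,0.012,0,0,0,1],[0,0,0.01,0,0,0,1],[0,0,0.006,0,0,0,1],[0,0,0.003,0,0,0,1],[0,0,0,0,0,0,1],[0,0,0,0,0,0,1],[0,0,0,0,0,0,1]]}}

```text
time: 8.33
position: [0.6383, 0.2029, 0.0613]
tool_rot: [3.14, -0.001, 1.431]
ft_force: [-0.2, -0.3, -0.5]
opening: 0.243
```

```bash
python3 go.py 638 200.5 56 82
python3 - <<'E'
from h import *
f=grab('side'); p=pts(f); d=f['depth']; c=f['frame'].astype(float)
# footing near: fit from clean wrist shot taken before
w=pickle.load(open('wrist.pkl','rb')); q=pts(w); c=w['frame'].astype(float); sat=(c.max(2)-c.min(2))/c.max(2)
m=((w['depth']>0)&(abs(q[...,2]-.004)<.008)&(sat<.28)&(abs(q[...,0]-.638)<.07)&(abs(q[...,1]-.2)<.075)).astype(np.uint8)
m=cv2.morphologyEx(m,cv2.MORPH_OPEN,np.ones((5,5),np.uint8))
k=q[m>0]; print(len(k), cv2.minAreaRect((k[:,:2]*1000).astype(np.float32)), cv2.boxPoints(cv2.minAreaRect((k[:,:2]*1000).astype(np.float32))).round(1).tolist())
E
```

```text
t 8.33 at [638.3 202.9  61.3] rpy [ 1.799e+02 -6.000e-02  8.200e+01] open 0.243 F [-0.2 -0.3 -0.5]
turn [ 0.1  -0.06 -0.  ] then shift mm [-2.4  0.1  5.3] len 5.8
6341 ((640.3544311523438, 206.25247192382812), (86.10712432861328, 79.13111877441406), 81.84307861328125) [[595.0999755859375, 169.1999969482422], [673.4000244140625, 158.0], [685.5999755859375, 243.3000030517578], [607.2999877929688, 254.5]]
```

{"op": "move_arm", "data": {"targets": [[-0.0035,0,0,0,0,0,1],[0,0,0.003,0,0,0,1],[0,0,0.0025,0,0,0,1],[0,0,0,0,0,0,1],[0,0,0,0,0,0,1],[0,0,0,0,0,0,1]]}}

```text
time: 8.88
position: [0.6377, 0.1985, 0.0558]
tool_rot: [3.14, 0.0, 1.431]
ft_force: [-0.9, -1.4, 5.8]
opening: 0.244
```

```bash
python3 go.py 638.5 199.5 56 82
```

```text
t 8.88 at [637.7 198.5  55.8] rpy [1.7992e+02 2.0000e-02 8.1960e+01] open 0.244 F [-0.9 -1.4  5.8]
turn [ 0.08  0.02 -0.04] then shift mm [ 1.1  0.6 -0.2] len 1.3
```

{"op": "move_arm", "data": {"targets": [[0,0,0,0,0,0,0.5],[0,0,0,0,0,0,0.4],[0,0,0,0,0,0,0.2],[0,0,0,0,0,0,0],[0,0,0,0,0,0,0],[0,0,0,0,0,0,0],[0,0,-0.01,0,0,0,0],[0,0,-0.02,0,0,0,0],[0,0,-0.02,0,0,0,0],[0,0,-0.025,0,0,0,0],[0,0,-0.025,0,0,0,0],[0,0,-0.015,0,0,0,0],[0,0,0,0,0,0,0],[0,0,0,0,0,0,0]]}}

```text
time: 10.05
position: [0.6378, 0.1995, 0.1715]
tool_rot: [3.139, -0.001, 1.431]
ft_force: [0.7, -0.0, -0.0]
opening: 1.003
```

```bash
python3 go.py 446.5 -84 170 94
python3 - <<'E'
from h import *
f=grab('wrist'); p=pts(f); z=p[...,2]; d=f['depth']
m=(d>0)&(z>.1)&(z<.118)&(abs(p[...,0]-.638)<.04)&(abs(p[...,1]-.2)<.04)
q=p[m]; print('cap',len(q),q.mean(0).round(4),q.min(0).round(4),q.max(0).round(4))
c=f['frame'].astype(float); sat=(c.max(2)-c.min(2))/c.max(2)
save(f,'w3.png')
E
```

```text
t 10.05 at [637.8 199.5 171.5] rpy [ 1.7984e+02 -8.0000e-02  8.2000e+01] open 1.003 F [ 0.7 -0.  -0. ]
turn [  0.17  -0.07 -12.  ] then shift mm [-269.4 -210.6    1.5] len 342.0
cap 1294 [0.6379 0.1983 0.1138] [0.6251 0.1841 0.1002] [0.6507 0.21   0.1166]<stdin>:5: RuntimeWarning: invalid value encountered in divide
```

{"op": "move_arm", "data": {"targets": [[0,0,0,0,0,-6,0],[0,0,0,0,0,-6,0],[-0.01,-0.0078,0,0,0,0,0],[-0.02,-0.0156,0,0,0,0,0],[-0.02,-0.0156,0,0,0,0,0],[-0.02,-0.0156,0,0,0,0,0],[-0.02,-0.0156,0,0,0,0,0],[-0.02,-0.0156,0,0,0,0,0],[-0.02,-0.0156,0,0,0,0,0],[-0.02,-0.0156,0,0,0,0,0],[-0.02,-0.0156,0,0,0,0,0],[-0.02,-0.0156,0,0,0,0,0],[-0.02,-0.0156,0,0,0,0,0],[-0.02,-0.0156,0,0,0,0,0],[-0.02,-0.0156,0,0,0,0,0],[-0.0195,-0.0155,0,0,0,0,0],[0,0,0,0,0,0,0],[0,0,0,0,0,0,0],[0,0,0,0,0,0,0],[0,0,0,0,0,0,0]]}}

```text
time: 11.77
position: [0.4461, -0.0831, 0.1694]
tool_rot: [-3.141, -0.001, 1.643]
ft_force: [0.5, -0.8, -0.1]
opening: 1.003
```

```bash
python3 go.py 446.5 -84 9 94
python3 - <<'E'
from h import *
f=grab('wrist'); p=pts(f); z=p[...,2]; d=f['depth']; save(f,'w4.png')
m=(d>0)&(z>.012)&(z<.072)&(abs(p[...,0]-.4465)<.06)&(abs(p[...,1]+.084)<.065)
q=p[m]; r=cv2.minAreaRect((q[:,:2]*1000).astype(np.float32)); print(len(q),np.round(r[0],1),np.round(r[1],1),r[2],q.max(0))
E
```

```text
t 11.77 at [446.1 -83.1 169.4] rpy [-1.7997e+02 -7.0000e-02  9.4120e+01] open 1.003 F [ 0.5 -0.8 -0.1]
turn [-0.03 -0.07  0.12] then shift mm [ -0.9   0.3 160.4] len 160.4
7135 [446.8 -85.3] [54.7 84.5] 4.286108016967773 [ 0.47680711 -0.04147186  0.0690516 ]
```

View pics/w4.png

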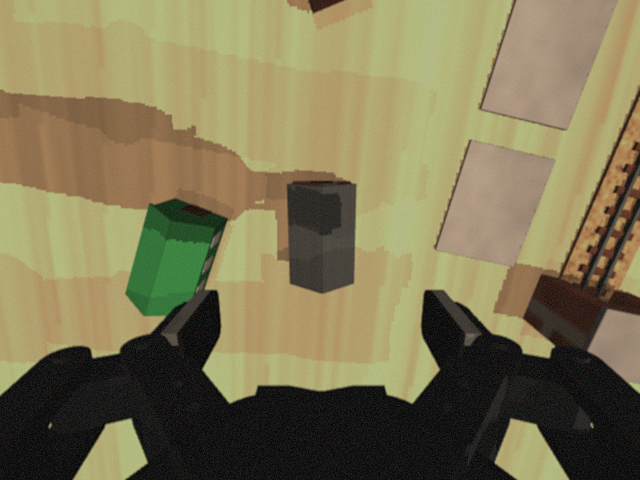

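Wrist view: the house (290–355, 180–290) is centred between the open fingers and the green look-alike is clear to the left. Descending to grip.

{"op": "move_arm", "data": {"targets": [[-0.001,0.0005,0.01,0,0,0,0],[-0.001,0,0.02,0,0,0,0],[0,0,0.02,0,0,0,0],[0,0,0.02,0,0,0,0],[0,0,0.02,0,0,0,0],[0,0,0.02,0,0,0,0],[0,0,0.02,0,0,0,0],[0,0,0.012,0,0,0,0],[0,0,0.01,0,0,0,0],[0,0,0.006,0,0,0,0],[0,0,0.001,0,0,0,0],[0,0,0,0,0,0,0],[0,0,0,0,0,0,1],[0,0,0,0,0,0,1],[0,0,0,0,0,0,1],[0,0,0,0,0,0,1],[0,0,0,0,0,0,1],[0,0,0,0,0,0,1],[0,0,0,0,0,0,1],[0,0,0,0,0,0,1]], "squeeze": 40}}

```text
time: 13.48
position: [0.4474, -0.0867, 0.0117]
tool_rot: [3.14, 0.001, 1.641]
ft_force: [0.1, -0.0, 5.6]
opening: 0.604
```

{"op": "move_arm", "data": {"targets": [[0,0,0,0,0,0,1],[0,0,0,0,0,0,1],[0,0,-0.01,0,0,0,1],[0,0,-0.015,0,0,0,1],[0,0,-0.015,0,0,0,1],[0,0,-0.015,0,0,0,1],[0,0,-0.005,0,0,0,1],[0,0,0,0,0,0,1],[0,0,0,0,0,0,1]]}}

```text
time: 14.23
position: [0.4461, -0.0866, 0.0706]
tool_rot: [-3.141, 0.0, 1.64]
ft_force: [-0.2, 0.6, -1.7]
opening: 0.6
```

```bash
python3 go.py 622 72 69 82
```

```text
t 14.23 at [446.1 -86.6  70.6] rpy [-1.7998e+02  1.0000e-02  9.3980e+01] open 0.6 F [-0.2  0.6 -1.7]
turn [-2.000e-02  1.000e-02  1.198e+01] then shift mm [181.5 152.1   1.6] len 236.8
```

{"op": "move_arm", "data": {"targets": [[0,0,0,0,0,6,1],[0,0,0,0,0,6,1],[0.008,0.007,0,0,0,0,1],[0.018,0.015,0,0,0,0,1],[0.018,0.015,0,0,0,0,1],[0.018,0.015,0,0,0,0,1],[0.018,0.015,0,0,0,0,1],[0.018,0.015,0,0,0,0,1],[0.018,0.015,0,0,0,0,1],[0.018,0.015,0,0,0,0,1],[0.018,0.015,0,0,0,0,1],[0.018,0.015,0,0,0,0,1],[0.01,0.01,0,0,0,0,1],[0,0,0,0,0,0,1],[0,0,0,0,0,0,1],[0,0,0,0,0,0,1],[0,0,0,0,0,0,1]]}}

```text
time: 15.65
position: [0.6211, 0.0692, 0.07]
tool_rot: [-3.14, 0.002, 1.431]
ft_force: [0.2, 0.0, -1.8]
opening: 0.602
```

```bash
python3 go.py 622 71 16 82
python3 - <<'E'
from h import *
f=grab('side'); save(f,'s5.png',(310,150,450,320),4); p=pts(f); F=f['frame']
# footings re-fit by edge of segment pixels
w=grab('wrist'); save(w,'w5.png')
E
```

```text
t 15.65 at [621.1  69.2  70. ] rpy [-1.799e+02  9.000e-02  8.197e+01] open 0.602 F [ 0.2  0.  -1.8]
turn [-0.1   0.09 -0.03] then shift mm [ 1.9  0.7 54. ] len 54.1
```

View pics/w5.png

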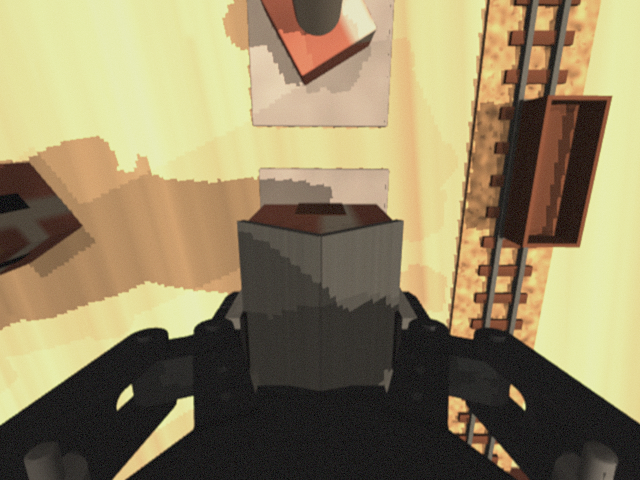

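Wrist view: the far edge of the middle footing runs (259,168)–(389,168), and the lower edge of the near footing is at (253,125)–(388,127). House and footing are parallel. I'll convert those points to world positions.

Run:
```python
from h import *
w=pickle.load(open('wrist.pkl','rb')); q=pts(w)
for n,(u,v) in {'mid L':(261,170),'mid R':(386,170),'near L':(255,123),'near R':(386,124)}.items():
    print(n,(np.median(q[v-1:v+2,u-1:u+2].reshape(-1,3),0)*1000).round(1))
```

```text
mid L [592.7 126.6   3.9]
mid R [668.1 115.9   4.3]
near L [594.2 153.9   3.8]
near R [670.6 142.5   3.9]
```

{"op": "move_arm", "data": {"targets": [[0,0.001,0.01,0,0,0,1],[0,0.0007,0.012,0,0,0,1],[0,0,0.012,0,0,0,1],[0,0,0.01,0,0,0,1],[0,0,0.005,0,0,0,1],[0,0,0.003,0,0,0,1],[0,0,0.002,0,0,0,1],[0,0,0,0,0,0,1],[0,0,0,0,0,0,1],[0,0,0,0,0,0,1]]}}

```text
time: 16.58
position: [0.6244, 0.0705, 0.0174]
tool_rot: [3.14, -0.0, 1.431]
ft_force: [-0.1, -0.2, -2.0]
opening: 0.601
```

```bash
python3 go.py 623 69.5 16 82
```

```text
t 16.58 at [624.4  70.5  17.4] rpy [ 1.7992e+02 -2.0000e-02  8.2000e+01] open 0.601 F [-0.1 -0.2 -2. ]
turn [ 0.08 -0.02  0.  ] then shift mm [-1.2 -1.2  1.4] len 2.2
```

{"op": "move_arm", "data": {"targets": [[-0.001,-0.001,0.001,0,0,0,1],[0,0,0.001,0,0,0,1],[0,0,0,0,0,0,1],[0,0,0,0,0,0,1],[0,0,0,0,0,0,0.3],[0,0,0,0,0,0,0.2],[0,0,0,0,0,0,0],[0,0,0,0,0,0,0],[0,0,0,0,0,0,0],[0,0,0,0,0,0,0],[0,0,-0.01,0,0,0,0],[0,0,-0.02,0,0,0,0],[0,0,-0.03,0,0,0,0],[0,0,-0.03,0,0,0,0],[0,0,-0.03,0,0,0,0],[0,0,-0.015,0,0,0,0],[0,0,0,0,0,0,0],[0,0,0,0,0,0,0]]}}

```text
time: 18.08
position: [0.6234, 0.0698, 0.1514]
tool_rot: [3.139, -0.001, 1.431]
ft_force: [0.0, -0.6, -0.9]
opening: 0.998
```

```bash
python3 go.py 439 121.5 150 115
python3 - <<'E'
from h import *
f=grab('wrist'); p=pts(f); z=p[...,2]; d=f['depth']; save(f,'w6.png')
m=(d>0)&(z>.018)&(z<.078)&(abs(p[...,0]-.6225)<.06)&(abs(p[...,1]-.07)<.065)
q=p[m]; r=cv2.minAreaRect((q[:,:2]*1000).astype(np.float32)); print(len(q),np.round(r[0],1),np.round(r[1],1),r[2],q.max(0))
E
```

```text
t 18.08 at [623.4  69.8 151.4] rpy [ 1.7983e+02 -4.0000e-02  8.2000e+01] open 0.998 F [ 0.  -0.6 -0.9]
turn [ 1.7e-01  1.0e-02 -3.3e+01] then shift mm [ 124.8 -145.2    1.4] len 191.5
8427 [623.1  70.6] [84.8 54.8] 82.3018798828125 [0.65562523 0.1156845  0.07304705]
```

{"op": "move_arm", "data": {"targets": [[0,0,0,0,0,-5.5,0],[0,0,0,0,0,-5.5,0],[0,0,0,0,0,-5.5,0],[0,0,0,0,0,-5.5,0],[0,0,0,0,0,-5.5,0],[0,0,0,0,0,-5.5,0],[0.0078,-0.0092,0,0,0,0,0],[0.014,-0.016,0,0,0,0,0],[0.014,-0.016,0,0,0,0,0],[0.014,-0.016,0,0,0,0,0],[0.014,-0.016,0,0,0,0,0],[0.014,-0.016,0,0,0,0,0],[0.014,-0.016,0,0,0,0,0],[0.014,-0.016,0,0,0,0,0],[0.014,-0.016,0,0,0,0,0],[0.005,-0.008,0,0,0,0,0],[0,0,0,0,0,0,0],[0,0,0,0,0,0,0],[0,0,0,0,0,0,0],[0,0,0,0,0,0,0]]}}

```text
time: 19.8
position: [0.4396, 0.1206, 0.1496]
tool_rot: [3.141, -0.0, 2.005]
ft_force: [0.8, -0.3, -0.3]
opening: 0.998
```

```bash
python3 - <<'E'
from h import *
f=grab('wrist'); p=pts(f); z=p[...,2]; d=f['depth']; save(f,'w7.png')
m=(d>0)&(z>.053)&(z<.07)&(abs(p[...,0]-.439)<.05)&(abs(p[...,1]-.1215)<.05)
q=p[m]; r=cv2.minAreaRect((q[:,:2]*1000).astype(np.float32)); print(len(q),np.round(r[0],1),np.round(r[1],1),r[2],q.max(0),q.mean(0))
E
python3 go.py 439 121.5 21 115
```

```text
4398 [438.6 120.1] [48.2 48.2] 24.665109634399414 [0.47014388 0.15171582 0.06233946] [0.4381935  0.12125671 0.05980248]
t 19.85 at [439.4 120.8 149.6] rpy [ 1.7998e+02 -3.0000e-02  1.1491e+02] open 0.996 F [0.3 0.1 0.5]
turn [ 0.02 -0.03 -0.09] then shift mm [ 8.000e-01 -1.000e-01  1.286e+02] len 128.6
```

View pics/w7.png

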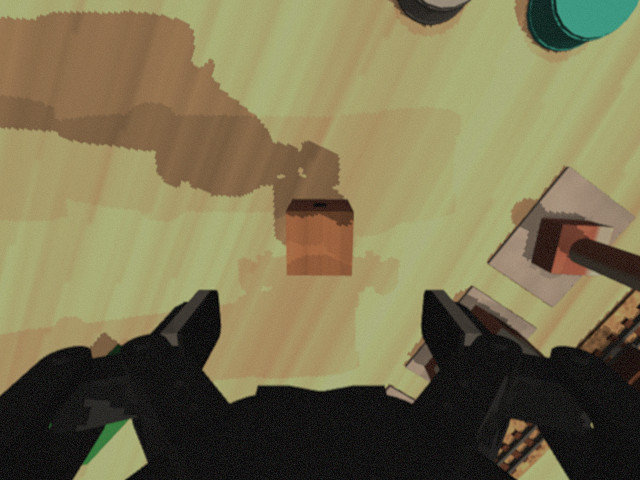

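Wrist view: the tower top (287–352, 212–275) is square to the jaws and centred. The measured centre is (438.6, 120.1) and the TCP is within 1 mm of it. Grasping.

{"op": "move_arm", "data": {"targets": [[0,0,0.01,0,0,0,0],[0,-0.001,0.02,0,0,0,0],[0,0,0.02,0,0,0,0],[0,0,0.02,0,0,0,0],[0,0,0.02,0,0,0,0],[0,0,0.015,0,0,0,0],[0,0,0.012,0,0,0,0],[0,0,0.008,0,0,0,0],[0,0,0.003,0,0,0,0],[0,0,0,0,0,0,0],[0,0,0,0,0,0,1],[0,0,0,0,0,0,1],[0,0,0,0,0,0,1],[0,0,0,0,0,0,1],[0,0,0,0,0,0,1],[0,0,0,0,0,0,1],[0,0,0,0,0,0,1],[0,0,0,0,0,0,1],[0,0,0,0,0,0,1],[0,0,0,0,0,0,1]], "squeeze": 40}}

```text
time: 21.52
position: [0.4384, 0.1211, 0.0226]
tool_rot: [3.14, 0.001, 2.007]
ft_force: [1.0, -0.0, 6.4]
opening: 0.556
```

{"op": "move_arm", "data": {"targets": [[0,0,0,0,0,0,1],[0,0,-0.01,0,0,0,1],[0,0,-0.02,0,0,0,1],[0,0,-0.025,0,0,0,1],[0,0,-0.025,0,0,0,1],[0,0,-0.01,0,0,0,1],[0,0,0,0,0,0,1],[0,0,0,0,0,0,1]]}}

```text
time: 22.18
position: [0.4371, 0.1204, 0.1115]
tool_rot: [-3.141, 0.0, 2.007]
ft_force: [-0.5, -0.1, -1.1]
opening: 0.56
```

```bash
python3 go.py 605 -57 111 82
```

```text
t 22.18 at [437.1 120.4 111.5] rpy [-1.7998e+02  3.0000e-02  1.1498e+02] open 0.56 F [-0.5 -0.1 -1.1]
turn [-1.000e-02  3.000e-02  3.298e+01] then shift mm [-152.3  191.     0.5] len 244.3
```

{"op": "move_arm", "data": {"targets": [[0,0,0,0,0,5.5,1],[0,0,0,0,0,5.5,1],[0,0,0,0,0,5.5,1],[0,0,0,0,0,5.5,1],[0,0,0,0,0,5.5,1],[0,0,0,0,0,5.5,1],[-0.0063,0.0085,0,0,0,0,1],[-0.015,0.019,0,0,0,0,1],[-0.015,0.019,0,0,0,0,1],[-0.015,0.019,0,0,0,0,1],[-0.015,0.019,0,0,0,0,1],[-0.015,0.019,0,0,0,0,1],[-0.015,0.019,0,0,0,0,1],[-0.015,0.019,0,0,0,0,1],[-0.015,0.019,0,0,0,0,1],[-0.015,0.019,0,0,0,0,1],[-0.011,0.012,0,0,0,0,1],[0,0,0,0,0,0,1],[0,0,0,0,0,0,1],[0,0,0,0,0,0,1]]}}

```text
time: 23.85
position: [0.6046, -0.0563, 0.1101]
tool_rot: [-3.138, -0.001, 1.433]
ft_force: [-0.3, 0.0, -1.9]
opening: 0.555
```

```bash
python3 go.py 606 -57 27 82
python3 - <<'E'
from h import *
w=grab('wrist'); save(w,'w8.png')
E
```

```text
t 23.85 at [604.6 -56.3 110.1] rpy [-1.798e+02 -3.000e-02  8.208e+01] open 0.555 F [-0.3  0.  -1.9]
turn [-0.2  -0.03  0.08] then shift mm [-0.5  1.5 83.1] len 83.2
```

View pics/w8.png

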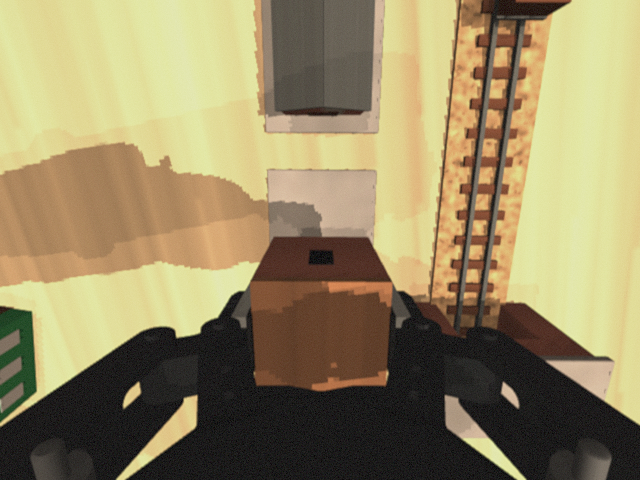

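Wrist view: the far footing's far edge is at (268,170)–(375,170) and the tower is square to it. The portal shows lower right, so I check its clearance and the edge position.

Run:
```python
from h import *
w=pickle.load(open('wrist.pkl','rb')); q=pts(w)
for n,(u,v) in {'far L':(270,172),'far R':(373,172),'mid L':(269,129),'mid R':(376,130)}.items():
    print(n,(np.median(q[v-1:v+2,u-1:u+2].reshape(-1,3),0)*1000).round(1))
f=pickle.load(open('side.pkl','rb')); p=pts(f); m=(f['depth']>0)&(p[...,2]>.05)&(p[...,2]<.1)&(p[...,0]>.64)&(p[...,0]<.85)&(p[...,1]<0)&(p[...,1]>-.3)
k=p[m]; print('portal',cv2.boxPoints(cv2.minAreaRect((k[:,:2]*1000).astype(np.float32))).round(0).tolist(),k[:,2].max())
```

```text
far L [574.8  -2.4   3.9]
far R [649.1 -12.7   3.7]
mid L [579.3  27.1   3.8]
mid R [653.8  15.9   4.1]
portal [[654.0, -175.0], [758.0, -189.0], [766.0, -131.0], [662.0, -116.0]] 0.08792482028832302
```

{"op": "move_arm", "data": {"targets": [[0,0,0.01,0,0,0,1],[0,0,0.016,0,0,0,1],[0,0,0.016,0,0,0,1],[0,0,0.015,0,0,0,1],[0,0,0.012,0,0,0,1],[0,0,0.007,0,0,0,1],[0,0,0.003,0,0,0,1],[0,0,0.002,0,0,0,1],[0,0,0,0,0,0,1],[0,0,0,0,0,0,1],[0,0,0,0,0,0,1]]}}

```text
time: 24.82
position: [0.6066, -0.0566, 0.0317]
tool_rot: [3.14, -0.0, 1.431]
ft_force: [0.1, 0.5, -1.0]
opening: 0.553
```

```bash
python3 go.py 605 -56.3 26.5 82
```

```text
t 24.82 at [606.6 -56.6  31.7] rpy [ 1.7989e+02 -1.0000e-02  8.2000e+01] open 0.553 F [ 0.1  0.5 -1. ]
turn [ 0.11 -0.01 -0.  ] then shift mm [ 0.1 -1.7  5.2] len 5.5
```

{"op": "move_arm", "data": {"targets": [[0,-0.0015,0.002,0,0,0,1],[0,0,0.0025,0,0,0,1],[0,0,0.001,0,0,0,1],[0,0,0,0,0,0,1],[0,0,0,0,0,0,1]]}}

```text
time: 25.23
position: [0.6049, -0.0564, 0.0267]
tool_rot: [3.14, 0.0, 1.431]
ft_force: [-1.6, 0.3, 5.1]
opening: 0.554
```

{"op": "move_arm", "data": {"targets": [[0,0,0,0,0,0,0.35],[0,0,0,0,0,0,0.2],[0,0,0,0,0,0,0],[0,0,0,0,0,0,0],[0,0,0,0,0,0,0],[0,0,0,0,0,0,0],[0,0,-0.01,0,0,0,0],[0,0,-0.02,0,0,0,0],[0,0,-0.03,0,0,0,0],[0,0,-0.03,0,0,0,0],[0,0,-0.03,0,0,0,0],[0,0,-0.015,0,0,0,0],[0,0,0,0,0,0,0],[0,0,0,0,0,0,0]]}}

```text
time: 26.4
position: [0.6051, -0.0563, 0.1618]
tool_rot: [3.139, -0.0, 1.431]
ft_force: [0.1, -0.2, -0.5]
opening: 1.003
```

```bash
python3 go.py 438 325 165 112
python3 - <<'E'
from h import *
f=grab('wrist'); p=pts(f); z=p[...,2]; d=f['depth']; save(f,'w9.png')
m=(d>0)&(z>.056)&(z<.075)&(abs(p[...,0]-.606)<.045)&(abs(p[...,1]+.057)<.05)
q=p[m]; r=cv2.minAreaRect((q[:,:2]*1000).astype(np.float32)); print(len(q),np.round(r[0],1),np.round(r[1],1),r[2],q.max(0),q.mean(0))
E
```

```text
t 26.4 at [605.1 -56.3 161.8] rpy [179.84  -0.    82.  ] open 1.003 F [ 0.1 -0.2 -0.5]
turn [  0.16   0.04 -30.  ] then shift mm [416.1 -12.1  -3.2] len 416.3
4141 [604.7 -57.7] [49. 48.] 81.46289825439453 [ 0.63185461 -0.03011616  0.06655148] [ 0.60497437 -0.05619306  0.06375881]
```

{"op": "move_arm", "data": {"targets": [[0,0,0,0,0,-6,0],[0,0,0,0,0,-6,0],[0,0,0,0,0,-6,0],[0,0,0,0,0,-6,0],[0,0,0,0,0,-6,0],[0.014,0,0,0,0,0,0],[0.028,-0.001,0,0,0,0,0],[0.028,-0.001,0,0,0,0,0],[0.028,-0.001,0,0,0,0,0],[0.028,-0.001,0,0,0,0,0],[0.028,-0.001,0,0,0,0,0],[0.028,-0.001,0,0,0,0,0],[0.028,-0.001,0,0,0,0,0],[0.028,-0.001,0,0,0,0,0],[0.028,-0.001,0,0,0,0,0],[0.028,-0.001,0,0,0,0,0],[0.028,-0.001,0,0,0,0,0],[0.028,-0.001,0,0,0,0,0],[0.028,0,0,0,0,0,0],[0.024,0,0,0,0,0,0]]}}

```text
time: 28.12
position: [0.4394, 0.3138, 0.1591]
tool_rot: [-3.139, -0.001, 1.954]
ft_force: [1.0, 0.1, 0.3]
opening: 1.001
```

{"op": "move_arm", "data": {"targets": [[0.014,0,0,0,0,0,0],[0,0,0,0,0,0,0],[0,0,0,0,0,0,0],[0,0,0,0,0,0,0],[0,0,0,0,0,0,0]]}}

```text
time: 28.53
position: [0.4381, 0.3227, 0.1596]
tool_rot: [-3.14, 0.002, 1.951]
ft_force: [0.3, 0.5, 0.5]
opening: 0.999
```

```bash
python3 go.py 438 325 6 112
python3 - <<'E'
from h import *
f=grab('wrist'); p=pts(f); z=p[...,2]; d=f['depth']; save(f,'w10.png')
m=(d>0)&(z>.029)&(z<.036)&(abs(p[...,0]-.438)<.045)&(abs(p[...,1]-.325)<.045)
q=p[m]; print(len(q),cv2.minEnclosingCircle((q[:,:2]*1000).astype(np.float32)),q.mean(0))
m=(d>0)&(z>.015)&(z<.04)&(p[...,0]>.44)&(p[...,1]>.3)
k=p[m]; k=k[(k[:,0]>.475)&(k[:,0]<.6)]; print('turq',k.min(0),k.max(0),k.mean(0))
E
```

```text
t 28.53 at [438.1 322.7 159.6] rpy [-1.7993e+02  1.0000e-01  1.1179e+02] open 0.999 F [0.3 0.5 0.5]
turn [-0.07  0.1  -0.21] then shift mm [  2.2   0.7 153.6] len 153.7
3506 ((436.6080017089844, 325.0711669921875), 29.6364688873291) [0.43661047 0.32549847 0.03378898]
turq [0.50686227 0.32181002 0.01505084] [0.56540265 0.38078172 0.03880588] [0.53336056 0.35269435 0.03321614]
```

View pics/w10.png

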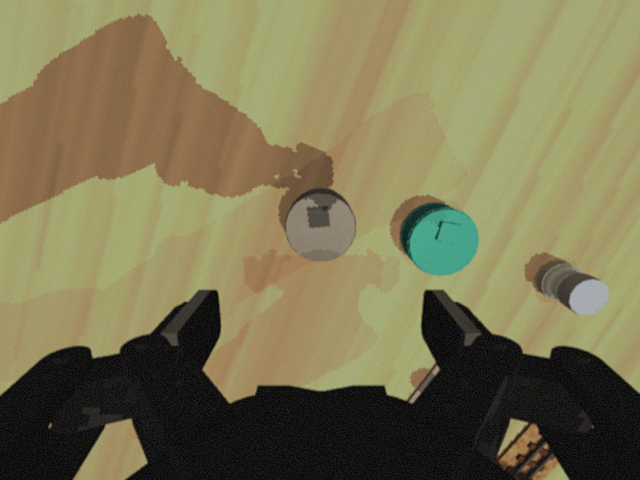

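Wrist view: the grey tank (290–355, 190–260) is centred. The turquoise look-alike (440,240) lies in the jaw direction, so I turn the jaws away from it first.

{"op": "move_arm", "data": {"targets": [[0,0,0,0,0,-6.4,0],[0,0,0,0,0,-6.4,0],[0,0,0,0,0,-6.4,0],[0,0,0,0,0,-6.4,0],[0,0,0,0,0,-6.4,0],[0,0,0,0,0,-6.4,0],[0,0,0.02,0,0,0,0],[0,0,0.03,0,0,0,0],[0,0,0.03,0,0,0,0],[0,0,0.02,0,0,0,0],[0,0,0,0,0,0,0],[0,0,0,0,0,0,0],[0,0,0,0,0,0,0]]}}

```text
time: 29.67
position: [0.4385, 0.3251, 0.0616]
tool_rot: [3.139, 0.001, 2.624]
ft_force: [0.6, -0.5, 0.2]
opening: 1.0
```

```bash
python3 go.py 436.8 325 7 150
```

```text
t 29.67 at [438.5 325.1  61.6] rpy [1.7988e+02 5.0000e-02 1.5032e+02] open 1.0 F [ 0.6 -0.5  0.2]
turn [0.12 0.05 0.32] then shift mm [ 1.4 -1.  54.6] len 54.7
```

{"op": "move_arm", "data": {"targets": [[0.0014,-0.001,0.01,0,0,0,0],[0,0,0.015,0,0,0,0],[0,0,0.015,0,0,0,0],[0,0,0.01,0,0,0,0],[0,0,0.004,0,0,0,0],[0,0,0,0,0,0,0],[0,0,0,0,0,0,0],[0,0,0,0,0,0,1],[0,0,0,0,0,0,1],[0,0,0,0,0,0,1],[0,0,0,0,0,0,1],[0,0,0,0,0,0,1],[0,0,0,0,0,0,1],[0,0,0,0,0,0,1],[0,0,0,0,0,0,1],[0,0,0,0,0,0,1]], "squeeze": 40}}

```text
time: 31.0
position: [0.4364, 0.3254, 0.0074]
tool_rot: [3.14, 0.001, 2.625]
ft_force: [-0.6, 0.4, 5.2]
opening: 0.665
```

{"op": "move_arm", "data": {"targets": [[0,0,0,0,0,0,1],[0,0,-0.01,0,0,0,1],[0,0,-0.02,0,0,0,1],[0,0,-0.03,0,0,0,1],[0,0,-0.03,0,0,0,1],[0,0,-0.03,0,0,0,1],[0,0,-0.02,0,0,0,1],[0,0,0,0,0,0,1],[0,0,0,0,0,0,1]]}}

```text
time: 31.75
position: [0.436, 0.3249, 0.1474]
tool_rot: [3.14, 0.001, 2.625]
ft_force: [-0.5, -0.3, -1.3]
opening: 0.669
```

```bash
python3 go.py 604.8 -57.5 147 82
```

```text
t 31.75 at [436.  324.9 147.4] rpy [1.799e+02 7.000e-02 1.504e+02] open 0.669 F [-0.5 -0.3 -1.3]
turn [ 0.13  0.   68.4 ] then shift mm [-355.2  220.4    0.4] len 418.0
```

{"op": "move_arm", "data": {"targets": [[0,0,0,0,0,6.84,1],[0,0,0,0,0,6.84,1],[0,0,0,0,0,6.84,1],[0,0,0,0,0,6.84,1],[0,0,0,0,0,6.84,1],[0,0,0,0,0,6.84,1],[0,0,0,0,0,6.84,1],[0,0,0,0,0,6.84,1],[0,0,0,0,0,6.84,1],[0,0,0,0,0,6.84,1],[-0.01,0.0062,0,0,0,0,1],[-0.022,0.0136,0,0,0,0,1],[-0.022,0.0136,0,0,0,0,1],[-0.022,0.0136,0,0,0,0,1],[-0.022,0.0136,0,0,0,0,1],[-0.022,0.0136,0,0,0,0,1],[-0.022,0.0136,0,0,0,0,1],[-0.022,0.0136,0,0,0,0,1],[-0.022,0.0136,0,0,0,0,1],[-0.022,0.0136,0,0,0,0,1]]}}

```text
time: 33.42
position: [0.5334, 0.0976, 0.1448]
tool_rot: [-3.139, 0.002, 1.434]
ft_force: [-0.2, 0.1, -0.9]
opening: 0.66
```

{"op": "move_arm", "data": {"targets": [[-0.022,0.0136,0,0,0,0,1],[-0.022,0.0136,0,0,0,0,1],[-0.022,0.0136,0,0,0,0,1],[-0.022,0.0136,0,0,0,0,1],[-0.022,0.0136,0,0,0,0,1],[-0.022,0.0136,0,0,0,0,1],[-0.015,0.0102,0,0,0,0,1],[0,0,0,0,0,0,1],[0,0,0,0,0,0,1],[0,0,0,0,0,0,1],[0,0,0,0,0,0,1]]}}

```text
time: 34.33
position: [0.6036, -0.0558, 0.1458]
tool_rot: [-3.14, -0.001, 1.435]
ft_force: [0.3, 0.8, 0.5]
opening: 0.664
```

```bash
python3 go.py 604.8 -57.3 71.5 82
```

```text
t 34.33 at [603.6 -55.8 145.8] rpy [-1.799e+02 -6.000e-02  8.220e+01] open 0.664 F [0.3 0.8 0.5]
turn [-0.1  -0.06  0.2 ] then shift mm [-1.3  1.4 74.3] len 74.3
```

{"op": "move_arm", "data": {"targets": [[0,0,0.015,0,0,0,1],[0,0,0.02,0,0,0,1],[0,0,0.015,0,0,0,1],[0,0,0.01,0,0,0,1],[0,0,0.005,0,0,0,1],[0,0,0,0,0,0,1],[0,0,0,0,0,0,1],[0,0,0,0,0,0,1],[0,0,0,0,0,0,1]]}}

```text
time: 35.08
position: [0.6055, -0.0575, 0.0825]
tool_rot: [3.139, -0.0, 1.431]
ft_force: [-0.1, -0.4, -1.3]
opening: 0.662
```

```bash
python3 go.py 604.8 -57.3 71.5 82
```

```text
t 35.08 at [605.5 -57.5  82.5] rpy [ 1.7986e+02 -1.0000e-02  8.2010e+01] open 0.662 F [-0.1 -0.4 -1.3]
turn [ 0.14 -0.01  0.01] then shift mm [ 0.1 -0.7 11. ] len 11.1
```

{"op": "move_arm", "data": {"targets": [[0,-0.0007,0.004,0,0,0,1],[0,0,0.004,0,0,0,1],[0,0,0.002,0,0,0,1],[0,0,0.001,0,0,0,1],[0,0,0,0,0,0,1],[0,0,0,0,0,0,1],[0,0,0,0,0,0,1]]}}

```text
time: 35.67
position: [0.6037, -0.0576, 0.0714]
tool_rot: [-3.142, 0.001, 1.431]
ft_force: [-2.4, -0.8, 6.0]
opening: 0.666
```

```bash
python3 go.py 604.8 -57.3 71.5 82
```

```text
t 35.67 at [603.7 -57.6  71.4] rpy [-1.800e+02  3.000e-02  8.199e+01] open 0.666 F [-2.4 -0.8  6. ]
turn [-0.    0.03 -0.01] then shift mm [ 0.4  1.  -0.1] len 1.1
```

Contact is made at 6 N. Next I release, lift and check.

{"op": "move_arm", "data": {"targets": [[0,0,0,0,0,0,0.25],[0,0,0,0,0,0,0.1],[0,0,0,0,0,0,0],[0,0,0,0,0,0,0],[0,0,0,0,0,0,0],[0,0,0,0,0,0,0],[0,0,-0.01,0,0,0,0],[0,0,-0.02,0,0,0,0],[0,0,-0.03,0,0,0,0],[0,0,-0.03,0,0,0,0],[0,0,-0.02,0,0,0,0],[-0.02,-0.02,0,0,0,0,0],[-0.02,-0.02,0,0,0,0,0],[-0.02,-0.02,0,0,0,0,0],[-0.02,-0.02,0,0,0,0,0],[-0.02,-0.02,0,0,0,0,0],[0,0,0,0,0,0,0],[0,0,0,0,0,0,0]]}}

```text
time: 37.17
position: [0.49, -0.1443, 0.1812]
tool_rot: [3.141, 0.001, 1.427]
ft_force: [0.9, -0.3, 0.2]
opening: 1.001
```

Run:
```python
from h import *
for n,cr in(('side',(230,100,470,330)),('scene',(150,140,550,400))):
    f=grab(n); save(f,n+'F.png',cr,2); p=pts(f); z=p[...,2]; d=f['depth']
    for k,c,r,lo,hi in(('chim cap',(.639,.1985),.03,.105,.12),('house',(.623,.071),.06,.05,.075),('tower wall',(.605,-.057),.04,.02,.06),('tank top',(.605,-.057),.045,.09,.101)):
        m=(d>0)&(z>lo)&(z<hi)&(np.hypot(p[...,0]-c[0],p[...,1]-c[1])<r); q=p[m]
        if len(q)>5:
            b=cv2.minAreaRect((q[:,:2]*1000).astype(np.float32)); print(n,k,len(q),np.round(b[0],1),np.round(b[1],1),round(b[2],1),'z',q[:,2].mean().round(4))
```

```text
side chim cap 102 [636.9 196.4] [25.6 26.2] 57.1 z 0.1131
side house 884 [622.1  71.2] [89.1 52.9] 82.3 z 0.061
side tower wall 353 [600.6 -80.7] [ 6.3 47.9] 80.6 z 0.0403
side tank top 653 [602.8 -59.2] [57.3 59.2] 16.7 z 0.0973
scene chim cap 162 [639.4 199.4] [25.6 26.8] 63.9 z 0.1138
scene house 993 [624.1  72.7] [85.5 56.4] 82.5 z 0.0619
scene tower wall 470 [617.8 -44.8] [37.6 68.3] 36.6 z 0.0404
scene tank top 542 [603.4 -56. ] [64.3 57.4] 32.2 z 0.0978
```

View pics/sideF.png

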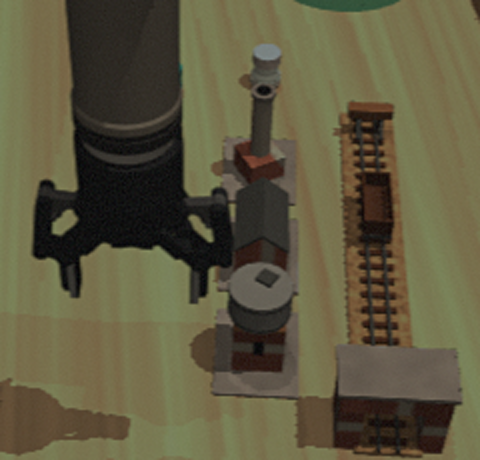

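View pics/sceneF.png

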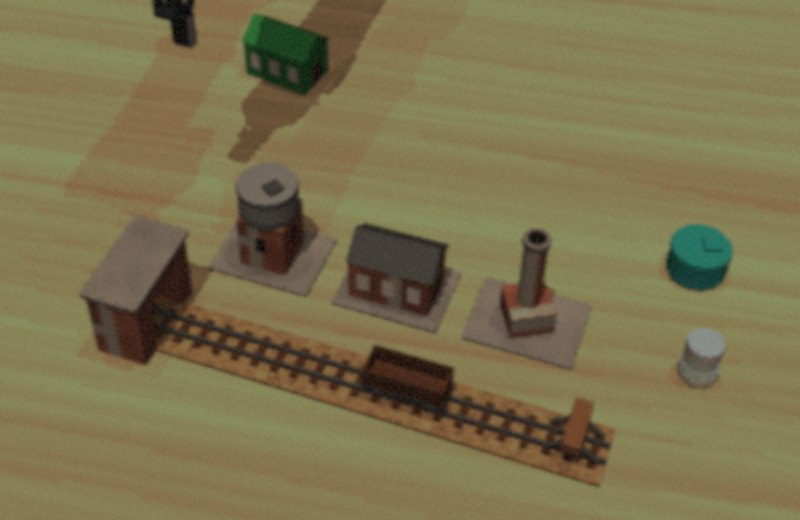

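Both views show everything upright and centred: tower with tank at the portal end, house in the middle, chimney by the buffer stop. The wagon and jar are undisturbed and the arm is clear, so I hand it in.

```bash
python3 -c "
from rig import env
print(env.finish_job())"
```

```text
the job is handed in; nothing more can be done
None
```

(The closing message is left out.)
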